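Calm the swinging bell bar and rest it on its stand

ROBOT

A 6-joint arm with a two-finger parallel gripper is mounted at the origin on the work surface. World frame = base frame: x ahead of the robot, y to its left, z up, the work surface at z = 0. Lengths are in m, angles in degrees, forces in N, time in s.
With the tool pointing down it reaches from about 0.4 to 0.825 m from the base axis. Payload 7 kg.
Tool frame: the origin (TCP) lies on the centre line of the jaws, within the pads' length; the fingertips stand 19 mm ahead of it and the grasp point (between the pads) is the TCP; z points along the fingers, y is the line along which they close (so a half turn about z gives the same grasp; the last joint's range is limited). The gripper opens to 88 mm and grips with 3 to 60 N. Pads are 19 mm wide; open, the fingers measure 130 mm over their backs; the gripper's body (78 mm by 193 mm) begins 47 mm behind the grasp point.
Start: joints at [90.132, 20.546, 0.682, 0, -70.136, -16.507], TCP at [0.19, 0.648, 0.246] pointing down, gripper open.
Joint ranges: [-176.03, 176.03], [-82.01, 121.73], [-58.28, 71.71], [-173.87, 95.51], [-174.79, -0.11], [-173.66, 173.66]. Speed limits (degrees/s): [136.94, 136.94, 172.46, 180, 180, 180].

INTERFACE

Orientations are given as [roll, pitch, yaw] about the fixed x, y, z axes, in that order (R = Rz(yaw) Ry(pitch) Rx(roll)).
In Python, from plant import ctrl gives the robot as it stands.
- The arm moves only by the tool move_arm, never from a script. Its argument "motion" is a list of rows, each a list of 3 entries, a list of its own where there are three numbers: the shift along the tool's x, y, z in mm, then the turn, a rotation vector about the tool's x, y, z in degrees, then the closure, from 0 (fully open) to 1 (shut). A call has 1 to 10 rows; each row is the pose to reach, as a shift and turn from the pose commanded when the call began, along the tool's axes at that moment; what a row does not reach only later rows make up. A row lasts 1/12 s, in which the tool goes at most 41.7 mm and 7.16 degrees, less where a joint would pass 70% of its speed; a pose out of reach is approached as far as the arm can. A call with a gripper value outside its range is refused whole. The fingers move at their own pace and stop on an object; the grip force is fixed at half the most. Time passes only in rows, so rows that repeat a pose let the fingers close. It gives the time, the measured TCP pose, the force, the opening and the grip force at its end, in the units of the state.
- ctrl.get_obs(): the state, without advancing time (a new reading comes with each control period).
- ctrl.snapshot(name): name is "scene" or "top" or "wrist"; returns a dict with "color" (480x640x3 uint8, blue, green, red), "camera_matrix" (3x3 intrinsics, pixels), "cam_to_world" (4x4, takes a point from camera to world coordinates). Camera axes: x right, y up, looking along -z (the intrinsics and any distortion apply to the point x, -y, -z); pixel columns grow to the right and rows downward; lengths in m; the calibration is good to about 2 mm. A picture is of the moment at which its call begins. There is no depth.
- ctrl.close_job(): hands the job in; it is judged then, once.
The state is a dict: "clock": time; "joint_pos": joint angles; "qvel": joint speeds; "tau": joint torques, N m; "tool_pos": TCP position; "orientation": TCP orientation; "force": force on the tool from outside, world axes, zero at the start; "moment": the same for the moment, N m; "opening": finger opening in m; "gripper_force": force on a finger pad.
Only numpy, scipy, OpenCV 4.12 (cv2) and the standard library are available. Lean on these libraries where they do the work, as an engineer would, in place of code of your own. Each camera call takes 0.05 s, during which the arm holds its last target. There are 200 camera calls.

TASK

Take the two-bell bar by its wooden handle, draw it out of the slanted sleeve along its own slope and, keeping the handle upright and letting the bar touch nothing once it is out, bring it in line with the two-post stand. Calm the swing until the bar hangs level and still, and keep it so for four seconds over the stand, centred on it and 2 to 6 cm above the saddles. Then lower it gently and level into both saddles, let go and move clear, leaving the other things alone.

Things in the scene. Friction and masses are not known exactly. Their poses are not given: they have to be found in the camera images.
- handle: Upright carrying handle, 0.16 kg. Origin on its pivot pin, which crosses the bell bar's axis at its middle; z up, x horizontal along the bar (at the start away from the sleeve, to the raised end), y along the pin. A brass foot, 34 x 36 x 14 mm, reaching 52 mm below the pin, keeps it upright when nobody holds it. Tilting the handle does not turn the bar: the pin is almost frictionless.
- grip (a point): Centre of the handle's pale wood grip, a square block 24 x 24 mm and 52 mm tall, 71 mm above the pin (top 97 mm above the pin); axes as the handle's. Below the block is a steel plate 30 x 36 x 5 mm at 40 to 45 mm above the pin.
- bell_bar (a joint): Swing angle of the bar about the pin, rad: 0 = square to the handle (level if the handle is upright), positive = the end at the handle's +x is up; about 0.3 at the start, stops at +-1.2. The bar's centre of mass lies 13 mm under the pin: natural period 2.4 s, almost undamped (a swing lasts minutes). If the pin accelerates at a (m/s2) along +x: angle'' = -6.95 (angle + a/9.81).
- bar_mid (a point): Middle of the bell bar, on the pin; x along the bar, z square to it (up when level). Bamboo bar 440 mm long, 20 mm diameter, with a steel bell (56 mm wide at the mouth, from 21 mm above to 37 mm below the bar's axis) fixed 135 mm either side of the middle; 0.54 kg nominal, varies by a quarter.
- sleeve_rest: Fixed wood block, 90 x 110 mm, 62 mm high, with a slanted steel sleeve holding the bar's low end. Origin under it on the table, x the horizontal direction its mouth points (uphill). The sleeve rises at 0.40 rad from its closed end 37 mm above the origin; 45 mm deep, 23 mm square inside, wall 5 mm. Drawn out 45 mm along its slope (about 0.3 rad), the bar comes free and swings.
- sleeve_home (a point): Where the middle of the bar is while it sits in the sleeve (fixed to the sleeve block).
- stand: Fixed two-post stand of dark wood, base 210 x 120 x 16 mm. Origin under its centre on the table, x along the line of its posts. A post 72 mm either side of the centre carries a blue V saddle, 24 mm thick along x, sides at 45 degrees, 65 mm wide at the mouth, tips 124 mm above the table.
- seat (a point): Where the bar's middle lies when it rests in both saddles: over the stand's centre, 105 mm above the table; x along the posts, z up. The bar may lie either way round.
- bell_low (a point): Centre of the mouth of the bell at the bar's low end (nearer the sleeve, at the handle's -x), 37 mm below the bar's axis; the shelf top is at height 0.
- bell_high (a point): The same on the other bell, at the handle's +x.
- yoga_block: Light bamboo yoga block standing on its long edge, 75 x 230 mm, 150 mm tall, at the back right. Leave alone.
- vase: Black ceramic vase, 110 mm wide, 180 mm tall, at the back. Leave alone.
- flask: Aluminium flask, 70 mm wide, 210 mm tall, at the back. Leave alone.
Things that resemble listed ones, but are neither listed nor needed, are in the scene too. What is shaped like the stand but turquoise is not meant. Leave any green or pink look-alike of the sleeve_rest alone.

How it is judged:
By the outcome, as a careful person would: the job done as asked, in the order asked, and still so for the second after the job is handed in, with the robot touching nothing.
It also fails if it takes over 58 s, if anything falls off the work surface, if the arm or the gripper's body presses on something with over 40 N, if the wrist force passes 120 N, or if a joint passes its speed limit or range.

## Working session

There is one attempt and no reset: what is moved stays moved. The work goes in short steps, Python scripts to look and compute and a tool call to move; the robot and the scene stay as the last step left them, time stands still between calls to the robot, and variables do not carry over. Pictures are saved under pics/ and viewed, at most 10 in all, crops included, and the job is handed in when it is done.

Besides the shell and the picture viewer there is one more tool, called after "Emit:" by a JSON object that holds its "api" and its "payload". move_arm: Moves the arm, as the interface text tells. Its arguments: {"type":"object","properties":{"motion":{"type":"array"}},"required":["motion"]}

```bash
mkdir -p pics; ls; python3 - <<'E'
from plant import ctrl
import cv2,numpy as np,json
for n in ("scene","top"):
    s=ctrl.snapshot(n); cv2.imwrite(f"pics/{n}0.png",s["color"])
    np.savez(f"pics/{n}0.npz",K=s["camera_matrix"],T=s["cam_to_world"])
    print(n,s["camera_matrix"].tolist(),np.round(s["cam_to_world"],3).tolist(),[k for k in s])
print(ctrl.get_obs())
E
```

```text
pics
scene [[502.65159505052395, 0.0, 321.9292751962144], [0.0, 502.65159505052395, 245.03252513282405], [0.0, 0.0, 1.0]] [[-0.711, -0.574, 0.405, 1.056], [0.703, -0.575, 0.42, 0.39], [-0.008, 0.583, 0.812, 1.202], [0.0, 0.0, 0.0, 1.0]] ['color', 'camera_matrix', 'cam_to_world']
top [[494.3776981455527, 0.0, 328.32753967796947], [0.0, 494.3776981455527, 244.0923063831517], [0.0, 0.0, 1.0]] [[-0.015, 0.991, -0.135, 0.324], [-1.0, -0.013, 0.017, -0.149], [0.015, 0.135, 0.991, 1.444], [0.0, 0.0, 0.0, 1.0]] ['color', 'camera_matrix', 'cam_to_world']
{'clock': 0.1, 'joint_pos': array([ 9.01319928e+01,  2.05873815e+01,  6.40117248e-01, -1.87946064e-02,
       -7.01369020e+01, -1.65065248e+01]), 'qvel': array([-0.08729006, -0.14310393,  0.17715872,  0.07150934,  0.00452937,
        0.02906941]), 'tau': array([-1.33160742e-03, -5.84164596e+01,  2.93751848e+01,  7.01553851e+00,
        1.01739261e-02, -5.05938510e-05]), 'tool_pos': array([0.19019872, 0.64722216, 0.24472078]), 'orientation': array([ 1.79914282e+02, -6.97502346e-03, -1.63809257e+01]), 'force': array([-0.35901106, -0.07643661,  0.26125094]), 'moment': array([ 0.00059271, -0.01723605, -0.02063084]), 'gripper_force': 0.0, 'opening': 0.08777379308724718}
```

View pics/scene0.png

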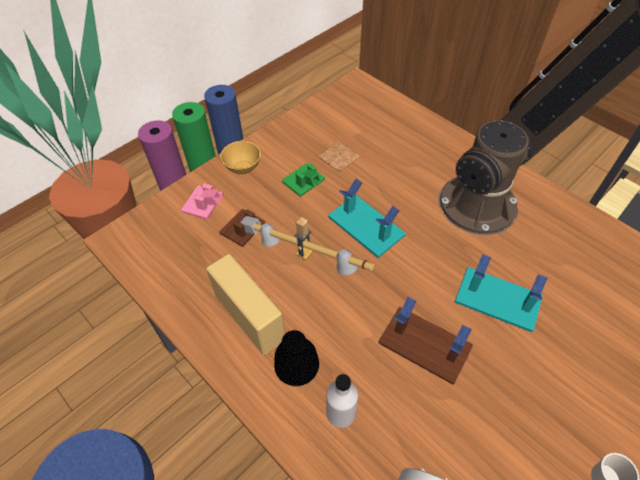

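View pics/top0.png

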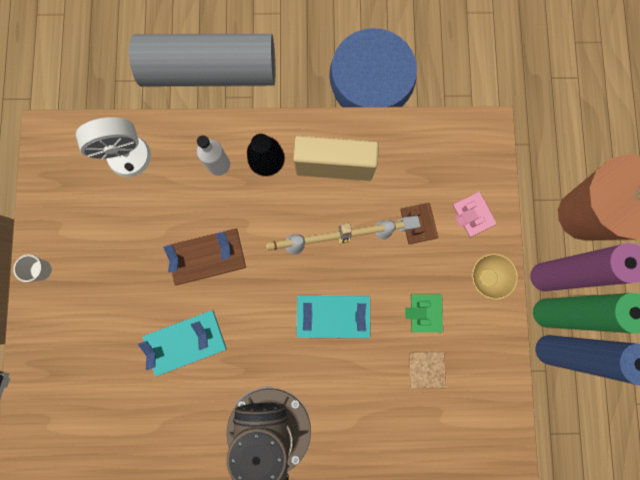

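```bash
python3 - <<'E'
import cv2,numpy as np
t=cv2.imread("pics/top0.png");s=cv2.imread("pics/scene0.png")
def crop(im,x,y,w,h,k): return cv2.resize(im[y:y+h,x:x+w],None,fx=k,fy=k,interpolation=cv2.INTER_CUBIC)
cv2.imwrite("pics/A.png",np.vstack([crop(t,255,200,200,65,4),np.hstack([crop(t,155,222,100,75,4),crop(s,375,290,100,75,4)])]))
cv2.imwrite("pics/B.png",crop(s,215,195,165,85,4.8))
for n in("top","scene"):
    d=np.load(f"pics/{n}0.npz")
    T=np.linalg.inv(d["T"]); p=T@[0,0,0,1]; q=d["K"]@[p[0],-p[1],-p[2]]; print(n,q[:2]/q[2])
E
```

```text
top [269.09749977 429.39861043]
scene [478.28758007 203.2724482 ]
```

View pics/A.png

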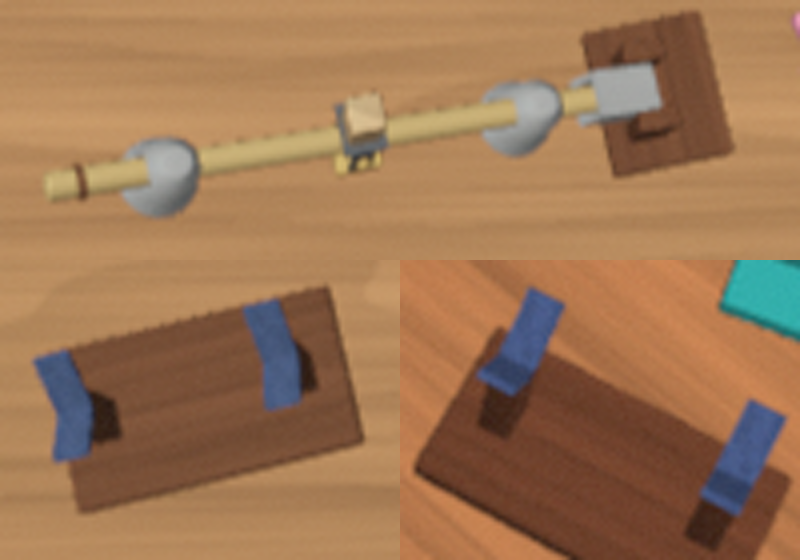

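View pics/B.png

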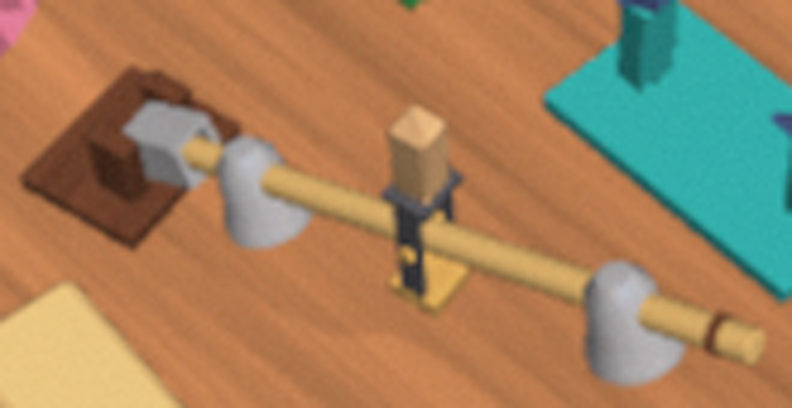

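```bash
cat > h.py <<'E'
import numpy as np
from scipy.optimize import least_squares
C={n:np.load(f"pics/{n}0.npz") for n in("top","scene")}
def proj(n,P,c=None):
    d=c or C[n]; p=np.linalg.inv(d["T"])@np.append(P,1); q=d["K"]@[p[0],-p[1],-p[2]]; return q[:2]/q[2]
def A(x,y): return np.array([x/4+255-.4,y/4+200-.4])
def S(x,y): return np.array([x/4+155-.4,(y-260)/4+222-.4])
def Q(x,y): return np.array([(x-400)/4+375-.4,(y-260)/4+290-.4])
def B(x,y): return np.array([x/4.8+215-.4,y/4.8+195-.4])
def Rz(a): c,s=np.cos(a),np.sin(a); return np.array([[c,-s,0],[s,c,0],[0,0,1]])
E
python3 - <<'E'
from h import *
def pts(v):
    p=v[:3];u=Rz(v[3])@[np.cos(v[4]),0,np.sin(v[4])]
    return [("top",p+.22*u,A(50,186)),("scene",p+.22*u,B(755,343)),("top",p+[0,0,.097],A(365,112)),("scene",p+[0,0,.097],B(419,123)),
     ("top",p+v[5]*u,A(575,101)),("scene",p+v[6]*u,B(195,153)),("top",p+v[7]*u,A(420,128)),("scene",p+v[8]*u,B(350,203))]
f=lambda v:np.concatenate([proj(n,P)-q for n,P,q in pts(v)])
r=least_squares(f,[.5,-.2,.1,1.7,.3,-.17,-.17,-.05,-.03])
print("bar",r.x.round(4),np.degrees(r.x[3]),r.fun.round(1))
def ps(v):
    R=Rz(v[2]);g=lambda x,y,z:np.array([v[0],v[1],0])+R@[x,y,z]
    # x along posts; top image: left = +y
    L=[("top",(-.105,-.06,.016),S(363,440)),("top",(-.105,.06,.016),S(328,288)),("top",(.105,-.06,.016),S(80,513)),
     ("top",(.072,.0325,.124),S(52,356)),("top",(.072,-.0325,.124),S(72,459)),("top",(-.072,.0325,.124),S(263,305)),("top",(-.072,-.0325,.124),S(283,407)),
     ("scene",(.105,.06,.016),None),("scene",(-.105,.06,.016),Q(417,465)),("scene",(-.105,-.06,.016),Q(497,330)),("scene",(.105,-.06,.016),Q(790,480)),("scene",(-.072,-.0325,.124),Q(546,297)),("scene",(.072,-.0325,.124),Q(768,409))]
    return [(n,g(*P),q) for n,P,q in L if q is not None]
f=lambda v:np.concatenate([proj(n,P)-q for n,P,q in ps(v)])
r=least_squares(f,[.5,.15,1.8],loss="soft_l1",f_scale=1)
print("stand",r.x.round(4),np.degrees(r.x[2]),f(r.x).round(1))
E
```

```text
bar [ 0.5366 -0.2182  0.1007  1.7626  0.3001 -0.1663 -0.1855 -0.0439 -0.0603] 100.99228076648879 [ 0.2 -0.4  0.7 -0.1  1.  -0.1  0.8  0.3  0.   0.1  0.1 -0.2 -0.1 -0.5
 -0.1  0.3]
stand [0.4263 0.1655 1.8558] 106.32992780277635 [ -4.7 -19.4  15.4  58.1  -4.3 -16.5  11.4  48.9   0.1  -0.3  11.3  45.6
  -0.3  -3.1  30.1 -53.1  -8.1  15.4  -4.3  14.5   1.2   0.4   2.1  -2. ]
```

```bash
python3 - <<'E'
from h import *
def ps(v):
    R=Rz(v[2]);g=lambda x,y,z:np.array([v[0],v[1],0])+R@[x,-y,z]
    L=[("top",(-.105,-.06,.016),S(363,440)),("top",(-.105,.06,.016),S(328,288)),("top",(.105,-.06,.016),S(80,513)),
     ("top",(.072,.0325,.124),S(52,356)),("top",(.072,-.0325,.124),S(72,459)),("top",(-.072,.0325,.124),S(263,305)),("top",(-.072,-.0325,.124),S(283,407)),
     ("scene",(-.105,.06,.016),Q(417,465)),("scene",(-.105,-.06,.016),Q(497,330)),("scene",(.105,-.06,.016),Q(790,480)),("scene",(-.072,-.0325,.124),Q(546,297)),("scene",(.072,-.0325,.124),Q(768,409))]
    return [(n,g(*P),q) for n,P,q in L]
f=lambda v:np.concatenate([proj(n,P)-q for n,P,q in ps(v)])
r=least_squares(f,[.5,.15,1.8],loss="soft_l1",f_scale=1)
print("stand",r.x.round(4),np.degrees(r.x[2]),f(r.x).round(1))
E
```

```text
stand [0.4911 0.1817 1.8067] 103.51628804579853 [ 0.7 -0.3  0.1 -2.  -0.1 -0.5  0.  -0.   0.1 -2.3 -0.1 -0.3  0.2 -2.6
 -0.1 -0.2  1.1 -1.8  2.1 -1.1  1.1 -0.3  0.9 -0.4]
```

```bash
python3 - <<'E'
from h import *
def ps(v):
    R=Rz(v[2]);g=lambda x,y,z:np.array([v[0],v[1],0])+R@[x,-y,z]
    L=[("top",(-.105,-.06,.016),S(363,440)),("top",(-.105,.06,.016),S(328,288)),("top",(.105,-.06,.016),S(80,513)),
     ("top",(.072,.0325,.124),S(52,356)),("top",(-.072,.0325,.124),S(263,305)),
     ("scene",(-.105,.06,.016),Q(417,465)),("scene",(-.105,-.06,.016),Q(497,330)),("scene",(.105,-.06,.016),Q(790,480)),("scene",(-.072,-.0325,.124),Q(546,297)),("scene",(.072,-.0325,.124),Q(768,409))]
    return [(n,g(*P),q) for n,P,q in L]
f=lambda v:np.concatenate([proj(n,P)-q for n,P,q in ps(v)])
r=least_squares(f,[.5,.15,1.8],loss="linear")
print("stand",r.x.round(4),np.degrees(r.x[2]),f(r.x).round(1))
import cv2
im=cv2.imread("pics/top0.png"); v=r.x
E
```

```text
stand [0.492  0.1814 1.8051] 103.42541576349316 [ 0.7 -0.5  0.2 -2.2 -0.  -0.9  0.1 -0.4  0.  -0.6 -0.4 -0.1  0.8 -1.7
  1.8 -0.9  0.8 -0.2  0.6 -0.2]
```

Emit:
{"api": "move_arm", "payload": {"motion": [[[25,31.9,-0.6],[0,0,0],0],[[50,63.8,-1.2],[0,0,0],0],[[75,95.7,-1.8],[0,0,0],0],[[100,127.6,-2.4],[0,0,0],0],[[125,159.5,-3],[0,0,0],0],[[150,191.4,-3.6],[0,0,0],0],[[175,223.3,-4.2],[0,0,0],0],[[200,255.2,-4.8],[0,0,0],0],[[225,287.1,-5.4],[0,0,0],0],[[250,319,-6],[0,0,0],0]]}}

```text
clock: 0.93
tool_pos: [0.3403, 0.269, 0.2515]
orientation: [-180.0, 0.0, -16.3]
force: [0.6, -0.3, -0.6]
opening: 0.0874
gripper_force: 0.0
```

Emit:
{"api": "move_arm", "payload": {"motion": [[[25,31.9,-0.6],[0,0,0],0],[[50,63.8,-1.2],[0,0,0],0],[[75,95.7,-1.8],[0,0,0],0],[[100,127.6,-2.4],[0,0,0],0],[[125,159.5,-3],[0,0,0],0],[[150,191.4,-3.6],[0,0,0],0],[[175,223.3,-4.2],[0,0,0],0],[[200,255.2,-4.8],[0,0,0],0],[[225,287.1,-5.4],[0,0,0],0],[[250,319,-6],[0,0,0],0]]}}

```text
clock: 1.77
tool_pos: [0.4903, -0.1077, 0.2575]
orientation: [-180.0, -0.0, -16.4]
force: [1.8, 1.2, 0.1]
opening: 0.0877
gripper_force: 0.0
```

Emit:
{"api": "move_arm", "payload": {"motion": [[[25,31,-0.6],[0,0,-5.5],0],[[50,62,-1.2],[0,0,-11],0],[[70,86,-2],[0,0,-16.5],0],[[76.7,95.3,-2],[0,0,-22],0],[[76.7,95.3,-2],[0,0,-27.4],0],[[76.7,95.3,-2],[0,0,-27.4],0],[[76.7,95.3,-2],[0,0,-27.4],0]]}}

```text
clock: 2.35
tool_pos: [0.5366, -0.2186, 0.2591]
orientation: [-180.0, 0.1, 10.8]
force: [0.3, 0.2, 0.3]
opening: 0.0877
gripper_force: 0.0
```

```bash
python3 - <<'E'
from plant import ctrl
import cv2,numpy as np
s=ctrl.snapshot("wrist"); cv2.imwrite("pics/w1.png",s["color"])
np.savez("pics/w1.npz",K=s["camera_matrix"],T=s["cam_to_world"])
print(s["camera_matrix"].round(1).tolist(),s["cam_to_world"].round(3).tolist())
from h import *
c=dict(K=s["camera_matrix"],T=s["cam_to_world"])
p=np.array([.5366,-.2182,.1007]);R=Rz(1.7626)
for x,y in((1,1),(1,-1),(-1,-1),(-1,1)): print(proj(0,p+R@[.012*x,.012*y,.097],c).round(0), proj(0,p+R@[.015*x,.018*y,.045],c).round(0))
print(ctrl.get_obs())
E
```

```text
[[340.1, 0.0, 322.8], [0.0, 340.1, 237.0], [0.0, 0.0, 1.0]] [[0.188, 0.944, 0.273, 0.609], [-0.982, 0.181, 0.052, -0.204], [-0.0, -0.278, 0.961, 0.398], [0.0, 0.0, 0.0, 1.0]]
[304. 280.] [304. 260.]
[304. 244.] [303. 216.]
[342. 243.] [343. 216.]
[342. 279.] [342. 260.]
{'clock': 2.4, 'joint_pos': array([-2.80941989e+00,  1.11036567e+01, -1.05089382e+01, -9.00195591e-03,
       -6.84179264e+01,  1.03651920e+02]), 'qvel': array([ 0.588807  , -0.54252088, -0.01796389,  0.10737816,  0.06366191,
        0.17165672]), 'tau': array([ -0.46894083, -44.29532647,  29.05946553,   6.78969696,
         0.06686081,   0.16760118]), 'tool_pos': array([ 0.53660804, -0.21831123,  0.25931202]), 'orientation': array([-1.79984664e+02,  2.76839656e-02,  1.08391907e+01]), 'force': array([-0.74977353, -0.97730218,  0.05671394]), 'moment': array([-0.10779508, -0.05854108, -0.0385612 ]), 'gripper_force': 0.0, 'opening': 0.0872517416522964}
```

View pics/w1.png

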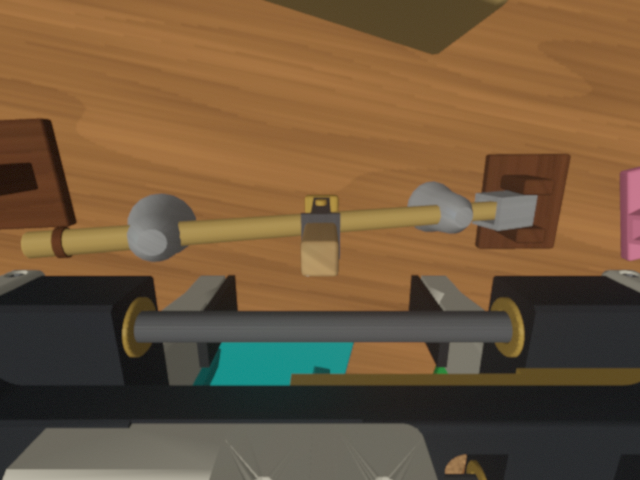

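Emit:
{"api": "move_arm", "payload": {"motion": [[[0.3,-0.3,20],[0,0,0],0],[[0.6,-0.6,45],[0,0,0],0],[[1.3,-1.3,68],[0,0,0],0],[[1.3,-1.3,80],[0,0,0],0],[[1.3,-1.3,86],[0,0,0],0],[[1.3,-1.3,86],[0,0,0],0],[[1.3,-1.3,86],[0,0,0],0]]}}

```text
clock: 2.98
tool_pos: [0.5383, -0.2167, 0.1743]
orientation: [180.0, -0.0, 11.0]
force: [0.5, 0.1, 0.0]
opening: 0.0874
gripper_force: 0.0
```

Emit:
{"api": "move_arm", "payload": {"motion": [[[0,0,0],[0,0,0],0.4],[[0,0,0],[0,0,0],0.6],[[0,0,0],[0,0,0],0.7],[[0,0,0],[0,0,0],0.8],[[0,0,0],[0,0,0],1],[[0,0,0],[0,0,0],1],[[0,0,0],[0,0,0],1],[[0,0,0],[0,0,0],1]]}}

```text
clock: 3.65
tool_pos: [0.5379, -0.2171, 0.1736]
orientation: [180.0, -0.0, 11.0]
force: [-0.6, -0.4, -1.5]
opening: 0.0396
gripper_force: 0.0
```

```bash
python3 - <<'E'
from plant import ctrl
print(ctrl.get_obs())
E
```

```text
{'clock': 3.65, 'joint_pos': array([-2.66716425e+00,  1.49628016e+01, -1.72868950e+01,  7.88260981e-04,
       -5.77487752e+01,  1.03684928e+02]), 'qvel': array([ 0.02975588,  0.0643087 ,  0.00444842,  0.04722308,  0.06501701,
       -0.05851935]), 'tau': array([-1.82499254e-03, -4.77636123e+01,  2.64460909e+01,  6.18057355e+00,
        6.64240331e-02, -8.05316231e-04]), 'tool_pos': array([ 0.53790152, -0.21707003,  0.17358156]), 'orientation': array([ 1.79998991e+02, -1.32698100e-03,  1.10181849e+01]), 'force': array([-0.64057651, -0.36954355, -1.47736366]), 'moment': array([-0.06136956,  0.0144435 , -0.03216586]), 'gripper_force': 0.0, 'opening': 0.03960926677539239}
```

Emit:
{"api": "move_arm", "payload": {"motion": [[[0,0,0],[0,0,0],1],[[0,0,0],[0,0,0],1],[[0,0,0],[0,0,0],1],[[0,0,0],[0,0,0],1],[[0,0,0],[0,0,0],1],[[0,0,0],[0,0,0],1]]}}

```text
clock: 4.15
tool_pos: [0.5379, -0.2169, 0.1735]
orientation: [-180.0, 0.0, 11.0]
force: [-0.0, 2.8, 0.5]
opening: 0.0237
gripper_force: 30.0
```

```bash
cat > plan.py <<'E'
import numpy as np
from scipy.optimize import least_squares
D=1/12; W=6.95; G=9.81
def sim(xs,th=.3,w=0.,sl=.046,tau=0.05):
    # xs: commanded pin displacement along handle x at row ends; bar held until sl; first-order-lagged pin
    n=10; dt=D/n; X=0;V=0;out=[]; xp=0; free=sl<=0
    for x in xs:
        for i in range(n):
            c=xp+(x-xp)*(i+1)/n
            a=((c-X)/tau**2-2*V/tau); V+=a*dt; X+=V*dt
            free=free or X>=sl
            if free: w+=-W*(th+a/G)*dt; th+=w*dt
        xp=x; out.append((X,V,th,w))
    return np.array(out)
E
python3 - <<'E'
from plan import *
# horizontal path along bar: 50 mm pull then on to total L with N rows
L=.405
best=None
for N in (30,34,38,42):
    pull=np.array([4,13,26,41,56])/1000
    def xs(p): return np.concatenate([pull,p,[L]*8])
    def f(p):
        x=xs(p); o=sim(x); v=np.diff(np.r_[0,0,x,L])/D; acc=np.diff(v)/D
        return np.r_[o[-1,2:]*200,acc*.12,np.clip(np.abs(v)-.4,0,None)*50,np.clip(.06-p,0,None)*300,np.clip(x-L-.02,0,None)*300]
    r=least_squares(f,np.linspace(.07,L,N))
    x=xs(r.x);o=sim(x);print(N,r.cost,o[-1],np.abs(np.diff(x)).max()*12,np.abs(np.diff(x,2)).max()*144,(x*1000).round(0).astype(int).tolist(), o[:,2].round(2).tolist())
E
```

```text
30 0.1617584941565634 [ 4.04994497e-01  8.25453826e-05 -6.92773777e-06 -9.74169456e-06] 0.40002243997296305 1.8170934634889173 [4, 13, 26, 41, 56, 79, 108, 140, 171, 200, 225, 243, 255, 260, 258, 249, 235, 218, 198, 178, 159, 144, 133, 129, 131, 141, 158, 181, 209, 241, 275, 308, 341, 370, 392, 405, 405, 405, 405, 405, 405, 405, 405] [0.3, 0.3, 0.3, 0.3, 0.3, 0.29, 0.27, 0.23, 0.18, 0.12, 0.05, -0.01, -0.07, -0.12, -0.17, -0.2, -0.21, -0.21, -0.2, -0.18, -0.15, -0.11, -0.07, -0.03, 0.01, 0.04, 0.07, 0.09, 0.1, 0.1, 0.09, 0.08, 0.06, 0.04, 0.03, 0.01, 0.0, 0.0, 0.0, 0.0, 0.0, -0.0, -0.0]
34 0.09202973978196809 [ 4.04996744e-01  4.88451178e-05 -1.55007984e-05 -2.06926733e-06] 0.40000823759269755 0.9885011226554736 [4, 13, 26, 41, 56, 74, 95, 115, 134, 150, 163, 171, 174, 173, 167, 157, 144, 129, 113, 97, 83, 71, 63, 60, 61, 68, 81, 99, 122, 149, 180, 213, 246, 279, 311, 340, 365, 385, 398, 405, 405, 405, 405, 405, 405, 405, 405] [0.3, 0.3, 0.3, 0.3, 0.3, 0.3, 0.28, 0.25, 0.2, 0.15, 0.09, 0.03, -0.03, -0.09, -0.13, -0.17, -0.2, -0.21, -0.21, -0.21, -0.19, -0.16, -0.13, -0.1, -0.06, -0.0
[... 817 characters left out ...]
 [ 4.05001150e-01 -1.72518963e-05  5.53186188e-06  1.10070006e-05] 0.4000189918716779 0.8351981677228539 [4, 13, 26, 41, 56, 76, 98, 118, 135, 148, 155, 157, 152, 144, 132, 118, 103, 89, 78, 69, 63, 61, 60, 60, 61, 64, 73, 87, 106, 131, 160, 192, 226, 259, 292, 324, 354, 379, 398, 413, 421, 425, 425, 422, 418, 413, 408, 405, 405, 405, 405, 405, 405, 405, 405] [0.3, 0.3, 0.3, 0.3, 0.3, 0.3, 0.27, 0.24, 0.19, 0.14, 0.08, 0.03, -0.03, -0.08, -0.12, -0.15, -0.18, -0.2, -0.2, -0.2, -0.19, -0.18, -0.16, -0.13, -0.09, -0.05, -0.02, 0.02, 0.05, 0.08, 0.09, 0.11, 0.11, 0.11, 0.1, 0.08, 0.07, 0.05, 0.03, 0.02, 0.01, -0.0, -0.01, -0.01, -0.01, -0.01, -0.01, -0.0, -0.0, -0.0, -0.0, -0.0, -0.0, 0.0, 0.0]
```

```bash
python3 - <<'E'
from plan import *
L=.3995; N=33
pull=np.array([4,13,26,41,56])/1000
def xs(p): return np.concatenate([pull,p,[L]*2])
def f(p):
    x=xs(p); o=sim(np.r_[x,[L]*6]); v=np.diff(np.r_[0,0,x,L])/D; acc=np.diff(v)/D
    return np.r_[o[-1,2:]*200,acc*.12,np.clip(np.abs(v)-.4,0,None)*50,np.clip(.09-p[3:],0,None)*300,np.clip(x-L-.01,0,None)*300]
r=least_squares(f,np.linspace(.07,L,N))
x=np.round(xs(r.x)*1000); o=sim(np.r_[x/1000,[L]*6]); print(o[-1],o[:,2].round(2).tolist())
print(np.abs(np.diff(x,2)).max()*.144)
s=lambda k,a,b:(lambda t:t*t*(3-2*t))(np.clip((k-a)/(b-a),0,1))
k=np.arange(1,41)
z=np.where(k<=5,x*.3093,0); 
t=np.clip((k-5)/13,0,1); z=np.where(k>5,17.3+4.6*13*(t*(1-t)**2)+122.7*(t*t*(3-2*t)),z)
y=30.8*s(k,26,39)
p=np.c_[y,-x,-z].round(1); b=np.zeros(3)
for i in range(0,40,10):
    print((p[i:i+10]-b).round(1).tolist()); b=p[i+9]
E
```

```text
[ 3.99498068e-01  2.89831825e-05 -3.74668994e-04  5.85101578e-04] [0.3, 0.3, 0.3, 0.3, 0.3, 0.3, 0.27, 0.24, 0.19, 0.13, 0.07, 0.01, -0.05, -0.1, -0.15, -0.18, -0.2, -0.21, -0.2, -0.19, -0.17, -0.14, -0.11, -0.07, -0.03, 0.0, 0.03, 0.06, 0.08, 0.09, 0.09, 0.09, 0.08, 0.07, 0.06, 0.04, 0.03, 0.02, 0.01, 0.0, 0.0, -0.0, -0.0, -0.0, -0.0, -0.0]
1.008
[[0.0, -4.0, -1.2], [0.0, -13.0, -4.0], [0.0, -26.0, -8.0], [0.0, -41.0, -12.7], [0.0, -56.0, -17.3], [0.0, -77.0, -23.3], [0.0, -102.0, -31.7], [0.0, -128.0, -42.1], [0.0, -152.0, -53.8], [0.0, -174.0, -66.5]]
[[0.0, -16.0, -13.1], [0.0, -27.0, -26.1], [0.0, -33.0, -38.5], [0.0, -32.0, -49.7], [0.0, -26.0, -59.4], [0.0, -15.0, -66.9], [0.0, -1.0, -71.8], [0.0, 16.0, -73.5], [0.0, 33.0, -73.5], [0.0, 49.0, -73.5]]
[[0.0, 14.0, 0.0], [0.0, 25.0, 0.0], [0.0, 32.0, 0.0], [0.0, 35.0, 0.0], [0.0, 33.0, 0.0], [0.0, 26.0, 0.0], [0.5, 13.0, 0.0], [2.0, -5.0, 0.0], [4.2, -29.0, 0.0], [7.0, -57.0, 0.0]]
[[3.2, -31.0, 0.0], [6.6, -64.0, 0.0], [10.2, -96.0, 0.0], [13.6, -128.0, 0.0], [16.8, -156.0, 0.0], [19.6, -180.0, 0.0], [21.8, -199.0, 0.0], [23.3, -211.0, 0.0], [23.8, -218.0, 0.0], [23.8, -218.0, 0.0]]
```

Emit:
{"api": "move_arm", "payload": {"motion": [[[0.0,-4.0,-1.2],[0,0,0],1],[[0.0,-13.0,-4.0],[0,0,0],1],[[0.0,-26.0,-8.0],[0,0,0],1],[[0.0,-41.0,-12.7],[0,0,0],1],[[0.0,-56.0,-17.3],[0,0,0],1],[[0.0,-77.0,-23.3],[0,0,0],1],[[0.0,-102.0,-31.7],[0,0,0],1],[[0.0,-128.0,-42.1],[0,0,0],1],[[0.0,-152.0,-53.8],[0,0,0],1],[[0.0,-174.0,-66.5],[0,0,0],1]]}}

```text
clock: 4.98
tool_pos: [0.5028, -0.0446, 0.2394]
orientation: [-180.0, 0.2, 11.0]
force: [0.4, -0.3, -6.4]
opening: 0.0235
gripper_force: 30.0
```

Emit:
{"api": "move_arm", "payload": {"motion": [[[0.0,-16.0,-13.1],[0,0,0],1],[[0.0,-27.0,-26.1],[0,0,0],1],[[0.0,-33.0,-38.5],[0,0,0],1],[[0.0,-32.0,-49.7],[0,0,0],1],[[0.0,-26.0,-59.4],[0,0,0],1],[[0.0,-15.0,-66.9],[0,0,0],1],[[0.0,-1.0,-71.8],[0,0,0],1],[[0.0,16.0,-73.5],[0,0,0],1],[[0.0,33.0,-73.5],[0,0,0],1],[[0.0,49.0,-73.5],[0,0,0],1]]}}

```text
clock: 5.82
tool_pos: [0.5136, -0.0961, 0.3131]
orientation: [-180.0, 0.1, 11.0]
force: [-0.1, 0.9, -6.9]
opening: 0.0238
gripper_force: 30.0
```

Emit:
{"api": "move_arm", "payload": {"motion": [[[0.0,14.0,0.0],[0,0,0],1],[[0.0,25.0,0.0],[0,0,0],1],[[0.0,32.0,0.0],[0,0,0],1],[[0.0,35.0,0.0],[0,0,0],1],[[0.0,33.0,0.0],[0,0,0],1],[[0.0,26.0,0.0],[0,0,0],1],[[0.5,13.0,0.0],[0,0,0],1],[[2.0,-5.0,0.0],[0,0,0],1],[[4.2,-29.0,0.0],[0,0,0],1],[[7.0,-57.0,0.0],[0,0,0],1]]}}

```text
clock: 6.65
tool_pos: [0.5094, -0.0356, 0.3137]
orientation: [-180.0, -0.0, 11.0]
force: [1.5, 1.2, -6.8]
opening: 0.0237
gripper_force: 30.0
```

Emit:
{"api": "move_arm", "payload": {"motion": [[[3.2,-31.0,0.0],[0,0,-0.3],1],[[6.6,-64.0,0.0],[0,0,-0.6],1],[[10.2,-96.0,0.0],[0,0,-0.9],1],[[13.6,-128.0,0.0],[0,0,-1.2],1],[[16.8,-156.0,0.0],[0,0,-1.5],1],[[19.6,-180.0,0.0],[0,0,-1.8],1],[[21.8,-199.0,0.0],[0,0,-2.1],1],[[23.3,-211.0,0.0],[0,0,-2.3],1],[[23.8,-218.0,0.0],[0,0,-2.4],1],[[23.8,-218.0,0.0],[0,0,-2.4],1]]}}

```text
clock: 7.48
tool_pos: [0.4911, 0.183, 0.3135]
orientation: [-180.0, 0.0, 13.5]
force: [0.1, -0.5, -6.6]
opening: 0.0242
gripper_force: 30.0
```

```bash
cat > snap.py <<'E'
from plant import ctrl
import cv2,numpy as np,sys
tag=sys.argv[1]
for i in range(int(sys.argv[2])):
    t=ctrl.get_obs()["clock"]
    s=ctrl.snapshot("scene"); cv2.imwrite(f"pics/{tag}{i}.png",s["color"]); print(t)
o=ctrl.get_obs(); print(o["tool_pos"],o["orientation"])
E
python3 snap.py d 6; python3 - <<'E'
import cv2,numpy as np
a=[cv2.imread(f"pics/d{i}.png")[180:380,290:540] for i in (0,5)]
cv2.imwrite("pics/dd.png",np.vstack([cv2.resize(x,None,fx=1.5,fy=1.5) if 0 else x for x in a]) if 0 else np.hstack([cv2.resize(x,(400,320)) for x in a]))
E
```

```text
7.4833
7.5333
7.5833
7.6333
7.6833
7.7333
[0.49169202 0.18068212 0.31365445] [ 1.79996047e+02 -1.73756492e-03  1.33620132e+01]
```

View pics/dd.png

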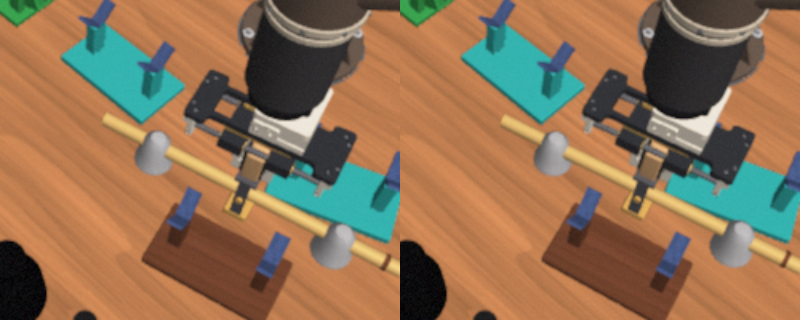

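```bash
cat > ang.py <<'E'
from h import *
import cv2,sys
YAW=np.radians(103.4)
def meas(im,pin):
    hsv=cv2.cvtColor(im,cv2.COLOR_BGR2HSV).astype(float); 
    obs=[]
    for x in list(np.arange(-.205,-.165,.006))+list(np.arange(-.095,-.05,.006))+list(np.arange(.05,.095,.006))+list(np.arange(.165,.185,.004)):
        P=pin+Rz(YAW)@[x,0,0]; c=proj("scene",P); w=np.arange(-14,14.1,.25)
        mp=np.c_[np.full_like(w,c[0]),c[1]+w].astype(np.float32)[None]
        v=cv2.remap(im,mp,None,cv2.INTER_LINEAR)[0].astype(float)
        hs=cv2.cvtColor(v[None].astype(np.uint8),cv2.COLOR_BGR2HSV)[0].astype(float)
        m=(hs[:,0]>15.5)&(hs[:,0]<30)&(hs[:,1]>80)&(hs[:,2]>90)
        if m.sum()>12: obs.append((x,c,np.median(w[m]),m.sum()*.25))
    def f(v):
        r=[]
        for x,c,w,_ in obs:
            a=proj("scene",pin+[0,0,v[1]]+Rz(YAW)@[-.2*np.cos(v[0]),0,-.2*np.sin(v[0])]);b=proj("scene",pin+[0,0,v[1]]+Rz(YAW)@[.2*np.cos(v[0]),0,.2*np.sin(v[0])])
            r.append(a[1]+(b[1]-a[1])*(c[0]-a[0])/(b[0]-a[0])-c[1]-w)
        return np.array(r)
    r=least_squares(f,[0,0],loss="soft_l1",f_scale=.5); return r.x,len(obs),np.abs(r.fun).mean(),obs
if __name__=="__main__":
    pin=np.array(eval(sys.argv[2])); pin[2]-=.073
    for i in range(int(sys.argv[3])):
        x,n,e,o=meas(cv2.imread(f"pics/{sys.argv[1]}{i}.png"),pin); print(i,x.round(4),n,e.round(2))
    if len(sys.argv)>4: print([(round(a,3),round(c,2),d) for a,b,c,d in o])
E
python3 ang.py d "[.4917,.1807,.3137]" 6 1
```

```text
0 [-0.0224 -0.0004] 28 0.07
1 [-0.0175 -0.0003] 28 0.13
2 [-0.0137 -0.0002] 28 0.13
3 [-0.0067 -0.0003] 28 0.08
4 [-0.0011 -0.    ] 28 0.08
5 [ 0.0049 -0.0003] 28 0.08
[(np.float64(-0.205), np.float64(0.38), np.float64(9.5)), (np.float64(-0.199), np.float64(0.38), np.float64(9.5)), (np.float64(-0.193), np.float64(0.38), np.float64(9.5)), (np.float64(-0.187), np.float64(0.25), np.float64(9.75)), (np.float64(-0.181), np.float64(0.38), np.float64(10.0)), (np.float64(-0.175), np.float64(0.12), np.float64(10.0)), (np.float64(-0.169), np.float64(0.25), np.float64(9.75)), (np.float64(-0.095), np.float64(0.38), np.float64(9.5)), (np.float64(-0.089), np.float64(0.12), np.float64(9.5)), (np.float64(-0.083), np.float64(0.12), np.float64(9.5)), (np.float64(-0.077), np.float64(0.25), np.float64(9.75)), (np.float64(-0.071), np.float64(0.12), np.float64(9.5)), (np.float64(-0.065), np.float64(0.12), np.float64(9.5)), (np.float64(-0.059), np.float64(0.0), np.float64(9.75)), (np.float64(-0.053), np.float64(0.0), np.float64(9.75)), (np.float64(0.05), np.float64(0.0), np.float64(9.75)), (np.float64(0.056), np.float64(0.25), np.float64(9.75)), (np.float64(0.062), np.float64(0.12), np.float64(10.0)), (np.float64(0.068), np.float64(0.0), np.float64(9.75)), (np.float64(0.074), np.float64(0.12), np.float64(10.0)), (np.float64(0.08), np.float64(0.0), np.float64(9.75)), (np.float64(0.086), np.float64(0.0), np.float64(9.75)), (np.float64(0.092), np.float64(0.0), np.float64(10.25)), (np.float64(0.165), np.float64(-0.25), np.float64(10.75)), (np.float64(0.169), np.float64(-0.25), np.float64(10.75)), (np.float64(0.173), np.float64(-0.25), np.float64(10.75)), (np.float64(0.177), np.float64(-0.12), np.float64(11.0)), (np.float64(0.181), np.float64(-0.25), np.float64(10.75))]
```

Emit:
{"api": "move_arm", "payload": {"motion": [[[0,0,1],[0,0,0],1],[[0,0,5],[0,0,0],1],[[0,0,11],[0,0,0],1],[[0,0,19],[0,0,0],1],[[0,0,28],[0,0,0],1],[[0,0,37],[0,0,0],1],[[0,0,46],[0,0,0],1],[[0,0,55],[0,0,0],1],[[0,0,63],[0,0,0],1],[[0,0,71],[0,0,0],1]]}}

```text
clock: 8.62
tool_pos: [0.4916, 0.1814, 0.2415]
orientation: [180.0, 0.0, 13.4]
force: [-0.6, -0.3, -6.9]
opening: 0.0238
gripper_force: 30.0
```

Emit:
{"api": "move_arm", "payload": {"motion": [[[0,0,7],[0,0,0],1],[[0,0,13],[0,0,0],1],[[0,0,17],[0,0,0],1],[[0,0,19],[0,0,0],1],[[0,0,20],[0,0,0],1]]}}

```text
clock: 9.03
tool_pos: [0.4917, 0.1815, 0.2223]
orientation: [180.0, 0.0, 13.4]
force: [0.2, -0.2, -6.4]
opening: 0.0237
gripper_force: 30.0
```

```bash
python3 snap.py e 40 | tail -2; python3 - <<'E'
from ang import *
from plant import ctrl
t=ctrl.get_obs()["tool_pos"]; pin=t-[0,0,.073]
a=np.array([meas(cv2.imread(f"pics/e{i}.png"),pin)[0] for i in range(40)]); T=np.arange(40)*.05
print(a[::3,0].round(3),a[:,1].mean())
w=np.sqrt(6.95)
M=np.c_[np.ones(40),np.cos(w*(T-2)),np.sin(w*(T-2))]; c=np.linalg.lstsq(M,a[:,0],rcond=None)[0]; print("bias,th,w/om at end",c, (M@c-a[:,0]).std())
import scipy.optimize as so
print(so.curve_fit(lambda t,b,p,q,w:b+p*np.cos(w*t)+q*np.sin(w*t),T-2,a[:,0],[*c,w])[0])
# stand overlay check
s=ctrl.snapshot("top"); im=s["color"]; cv2.imwrite("pics/t2.png",cv2.resize(im[200:310,130:280],None,fx=5,fy=5,interpolation=cv2.INTER_CUBIC))
for n in(-1,1):print(proj("top",pin+Rz(YAW)@[.22*n,0,0]))
E
```

```text
10.9833
[0.49166104 0.18147896 0.22258403] [-1.79998516e+02 -2.47192214e-03  1.34206182e+01]
[-0.022 -0.037 -0.046 -0.049 -0.045 -0.033 -0.018  0.002  0.02   0.037
  0.047  0.048  0.044  0.031] -0.0005855262568203996
bias,th,w/om at end [-0.00053491  0.02712455 -0.04108478] 0.0004855830765429173
[-5.37341044e-04  2.70935880e-02 -4.11097028e-02  2.63702156e+00]
[275.81931489 229.13858489]
[111.34497796 269.74715222]
```

View pics/t2.png

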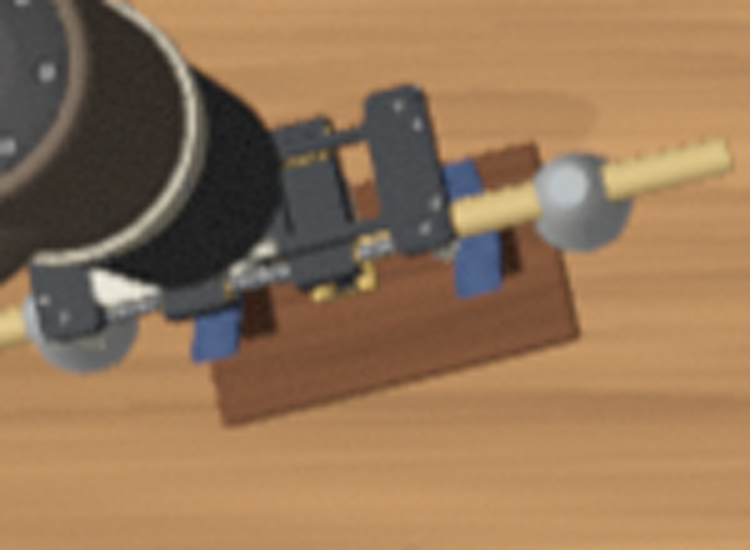

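```bash
cat > damp.py <<'E'
from plan import *
def design(th0,q0,dt,N=20,lim=.012,tau=.025,wt=.05):
    w=np.sqrt(W); th=th0*np.cos(w*dt)+q0*np.sin(w*dt); r=w*(q0*np.cos(w*dt)-th0*np.sin(w*dt))
    def f(p):
        x=np.r_[p,0,0]; o=sim(np.r_[x,0,0],th,r,sl=0,tau=tau); acc=np.diff(np.r_[0,0,x,0],2)/D/D
        return np.r_[o[-1,2]*500,o[-1,3]*200,acc*wt,np.clip(np.abs(p)-lim,0,None)*1000]
    s=least_squares(f,np.zeros(N)); x=np.r_[s.x,0,0]
    print(th,r,sim(np.r_[x.round(4),0,0],th,r,sl=0,tau=tau)[-1]); return (-x*1000).round(1).tolist()  # tool y
E
python3 -c "
from damp import *
print(design(.0271,-.0411,.05,18))
print(design(.0271,-.0411,.05,28))"
```

```text
0.02146301796249854 -0.11680138730594418 [-1.09942288e-05  3.06617765e-04  2.33366356e-02  1.98641298e-02]
[-12.9, -13.0, -12.9, -12.8, -12.7, -12.5, -12.4, -12.2, 12.0, 12.3, 12.5, 12.6, 12.8, 12.9, 12.9, 13.0, 12.9, 12.9, -0.0, -0.0]
0.02146301796249854 -0.11680138730594418 [ 1.07249637e-05 -2.99108238e-04 -4.80970863e-03 -3.87337224e-02]
[-12.7, -12.7, -12.6, -12.6, -12.5, -12.4, -12.2, -12.1, 12.0, 12.2, 12.3, 12.4, 12.5, 12.6, 12.6, 12.7, 12.6, 12.6, 12.5, 12.4, 12.3, 12.1, 4.0, -12.1, -12.3, -12.4, -12.5, -12.6, -0.0, -0.0]
```

```bash
python3 -c "
from damp import *
x=design(.0271,-.0411,.05,18,lim=.035)
print(x)"
```

```text
0.02146301796249854 -0.11680138730594418 [-7.67012196e-06  2.13911836e-04 -6.80178569e-06 -1.57223415e-05]
[-8.6, -19.9, -29.6, -35.0, -35.0, -29.7, -19.9, -7.4, 5.9, 18.0, 27.3, 32.9, 35.0, 35.0, 32.7, 26.8, 17.7, 7.6, -0.0, -0.0]
```

Emit:
{"api": "move_arm", "payload": {"motion": [[[0,-8.6,-12],[0,0,0],1],[[0,-19.9,-28],[0,0,0],1],[[0,-29.6,-42],[0,0,0],1],[[0,-35,-50],[0,0,0],1],[[0,-35,-52],[0,0,0],1],[[0,-29.7,-52],[0,0,0],1],[[0,-19.9,-52],[0,0,0],1],[[0,-7.4,-52],[0,0,0],1],[[0,5.9,-52],[0,0,0],1],[[0,18,-52],[0,0,0],1]]}}

```text
clock: 11.92
tool_pos: [0.4959, 0.1617, 0.274]
orientation: [180.0, 0.1, 13.4]
force: [0.4, -1.2, -6.9]
opening: 0.0238
gripper_force: 30.0
```

Emit:
{"api": "move_arm", "payload": {"motion": [[[0,9.3,0],[0,0,0],1],[[0,14.9,0],[0,0,0],1],[[0,17,0],[0,0,0],1],[[0,17,0],[0,0,0],1],[[0,14.7,0],[0,0,0],1],[[0,8.8,0],[0,0,0],1],[[0,-0.3,0],[0,0,0],1],[[0,-10.4,0],[0,0,0],1],[[0,-18,0],[0,0,0],1],[[0,-18,0],[0,0,0],1]]}}

```text
clock: 12.75
tool_pos: [0.4913, 0.1836, 0.2745]
orientation: [-180.0, -0.0, 13.5]
force: [0.4, -0.2, -6.6]
opening: 0.0239
gripper_force: 30.0
```

```bash
cat > fit.py <<'E'
from ang import *
from plant import ctrl
n=int(sys.argv[1]); ims=[]; T=[]
for i in range(n): T.append(ctrl.get_obs()["clock"]); ims.append(ctrl.snapshot("scene")["color"])
o=ctrl.get_obs(); t=o["tool_pos"]; pin=t-[0,0,.073]
a=np.array([meas(im,pin)[0] for im in ims])[:,0]; T=np.array(T)-o["clock"]; w=np.sqrt(6.95)
M=np.c_[np.cos(w*T),np.sin(w*T)]; c=np.linalg.lstsq(M,a+.0005,rcond=None)[0]; print("th,q",c,"amp",np.hypot(*c),(M@c-a).std(),t,o["clock"],o["orientation"])
from damp import design
print(design(c[0],c[1],0,18,lim=.02))
E
python3 fit.py 20
```

```text
th,q [ 0.00584529 -0.00576216] amp 0.0082079155918954 0.0013726436070385878 [0.49163544 0.18148541 0.27454471] 13.75 [-1.79999857e+02  2.41855050e-03  1.34252151e+01]
0.005845288946494737 -0.015190694674532797 [-1.11677436e-06  3.11456916e-05  2.76651173e-05 -8.79838885e-06]
[-1.2, -3.0, -4.8, -6.1, -6.8, -6.7, -5.8, -4.3, -2.3, -0.1, 2.0, 3.8, 5.0, 5.4, 5.1, 4.1, 2.6, 1.1, -0.0, -0.0]
```

Emit:
{"api": "move_arm", "payload": {"motion": [[[0,-1.2,1],[0,0,0],1],[[0,-3,3],[0,0,0],1],[[0,-4.8,5],[0,0,0],1],[[0,-6.1,8],[0,0,0],1],[[0,-6.8,11],[0,0,0],1],[[0,-6.7,15],[0,0,0],1],[[0,-5.8,19],[0,0,0],1],[[0,-4.3,23],[0,0,0],1],[[0,-2.3,27],[0,0,0],1],[[0,-0.1,31],[0,0,0],1]]}}

```text
clock: 14.58
tool_pos: [0.4916, 0.1813, 0.2431]
orientation: [180.0, 0.0, 13.4]
force: [0.9, 0.3, -5.9]
opening: 0.0241
gripper_force: 30.0
```

Emit:
{"api": "move_arm", "payload": {"motion": [[[0,2.1,4],[0,0,0],1],[[0,3.9,8],[0,0,0],1],[[0,5.1,12],[0,0,0],1],[[0,5.5,15],[0,0,0],1],[[0,5.2,17],[0,0,0],1],[[0,4.2,19],[0,0,0],1],[[0,2.7,20],[0,0,0],1],[[0,1.2,21],[0,0,0],1],[[0,0.1,21],[0,0,0],1],[[0,0.1,21],[0,0,0],1]]}}

```text
clock: 15.42
tool_pos: [0.4917, 0.1819, 0.2227]
orientation: [-180.0, -0.0, 13.4]
force: [0.2, -0.0, -7.1]
opening: 0.024
gripper_force: 30.0
```

```bash
python3 fit.py 30
```

```text
th,q [ 0.00111347 -0.00219074] amp 0.00245747451150885 0.00045860862043174287 [0.49165334 0.18147721 0.22255038] 16.9167 [1.79998292e+02 7.36188800e-04 1.34252441e+01]
0.0011134709575251896 -0.005775428610949321 [-4.00795281e-07  1.11777694e-05  2.47088104e-05  4.26176066e-05]
[-0.3, -0.8, -1.2, -1.5, -1.6, -1.5, -1.1, -0.6, 0.0, 0.7, 1.3, 1.7, 2.0, 2.0, 1.8, 1.4, 0.9, 0.4, -0.0, -0.0]
```

Emit:
{"api": "move_arm", "payload": {"motion": [[[0,0,0],[0,0,0],1],[[0,0,0],[0,0,0],1],[[0,0,0],[0,0,0],1],[[0,0,0],[0,0,0],1],[[0,0,0],[0,0,0],1],[[0,0,0],[0,0,0],1],[[0,0,0],[0,0,0],1],[[0,0,0],[0,0,0],1],[[0,0,0],[0,0,0],1],[[0,0,0],[0,0,0],1]]}}

```text
clock: 17.75
tool_pos: [0.4917, 0.1815, 0.2226]
orientation: [180.0, -0.0, 13.4]
force: [-0.2, -0.3, -6.3]
opening: 0.0237
gripper_force: 30.0
```

Emit:
{"api": "move_arm", "payload": {"motion": [[[0,0,0],[0,0,0],1],[[0,0,0],[0,0,0],1],[[0,0,0],[0,0,0],1],[[0,0,0],[0,0,0],1],[[0,0,0],[0,0,0],1],[[0,0,0],[0,0,0],1],[[0,0,0],[0,0,0],1],[[0,0,0],[0,0,0],1],[[0,0,0],[0,0,0],1],[[0,0,0],[0,0,0],1]]}}

```text
clock: 18.58
tool_pos: [0.4917, 0.1815, 0.2226]
orientation: [-180.0, -0.0, 13.4]
force: [-0.5, -0.2, -6.6]
opening: 0.0238
gripper_force: 30.0
```

Emit:
{"api": "move_arm", "payload": {"motion": [[[0,0,0],[0,0,0],1],[[0,0,0],[0,0,0],1],[[0,0,0],[0,0,0],1],[[0,0,0],[0,0,0],1],[[0,0,0],[0,0,0],1],[[0,0,0],[0,0,0],1],[[0,0,0],[0,0,0],1],[[0,0,0],[0,0,0],1],[[0,0,0],[0,0,0],1],[[0,0,0],[0,0,0],1]]}}

```text
clock: 19.42
tool_pos: [0.4916, 0.1815, 0.2226]
orientation: [180.0, 0.0, 13.4]
force: [-0.4, 0.4, -7.4]
opening: 0.0237
gripper_force: 30.0
```

Emit:
{"api": "move_arm", "payload": {"motion": [[[0,0,0],[0,0,0],1],[[0,0,0],[0,0,0],1],[[0,0,0],[0,0,0],1],[[0,0,0],[0,0,0],1],[[0,0,0],[0,0,0],1],[[0,0,0],[0,0,0],1],[[0,0,0],[0,0,0],1],[[0,0,0],[0,0,0],1],[[0,0,0],[0,0,0],1],[[0,0,0],[0,0,0],1]]}}

```text
clock: 20.25
tool_pos: [0.4916, 0.1815, 0.2226]
orientation: [-180.0, -0.0, 13.4]
force: [-0.5, -0.1, -7.0]
opening: 0.0238
gripper_force: 30.0
```

```bash
python3 fit.py 24; python3 - <<'E'
import cv2
from plant import ctrl
s=ctrl.snapshot("wrist"); cv2.imwrite("pics/w2.png",s["color"])
E
```

```text
th,q [ 0.00217368 -0.00135795] amp 0.002562991659540603 0.00036655568120373965 [0.49163587 0.18146321 0.22254641] 21.45 [1.79997525e+02 2.05941376e-03 1.34247244e+01]
0.002173681281127892 -0.003579951081774003 [-3.03361508e-07  8.46044136e-06 -1.93170788e-05  1.22460518e-05]
[-0.4, -1.0, -1.6, -2.0, -2.3, -2.3, -2.1, -1.7, -1.2, -0.5, 0.1, 0.7, 1.1, 1.3, 1.3, 1.1, 0.7, 0.3, -0.0, -0.0]
```

View pics/w2.png

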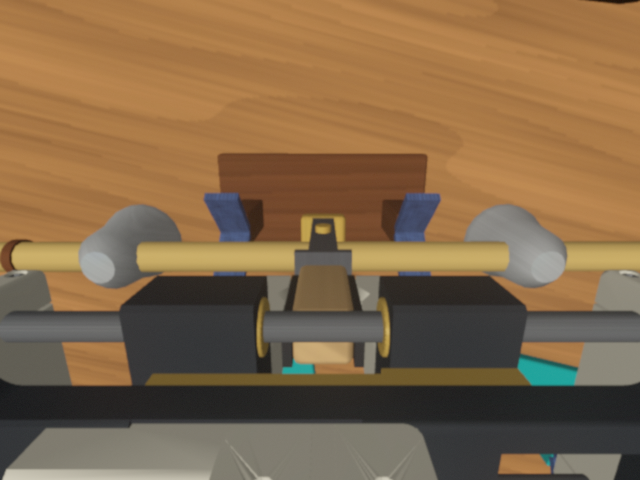

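Emit:
{"api": "move_arm", "payload": {"motion": [[[0,0,1],[0,0,0],1],[[0,0,3],[0,0,0],1],[[0,0,6],[0,0,0],1],[[0,0,9.5],[0,0,0],1],[[0,0,13],[0,0,0],1],[[0,0,16.5],[0,0,0],1],[[0,0,20],[0,0,0],1],[[0,0,23.5],[0,0,0],1],[[0,0,26.5],[0,0,0],1],[[0,0,29],[0,0,0],1]]}}

```text
clock: 22.33
tool_pos: [0.4916, 0.1814, 0.1931]
orientation: [180.0, 0.0, 13.4]
force: [-0.6, -0.3, -6.1]
opening: 0.0236
gripper_force: 30.0
```

Emit:
{"api": "move_arm", "payload": {"motion": [[[0,0,2],[0,0,0],1],[[0,0,4],[0,0,0],1],[[0,0,6],[0,0,0],1],[[0,0,7.5],[0,0,0],1],[[0,0,9],[0,0,0],1],[[0,0,10.5],[0,0,0],1],[[0,0,12],[0,0,0],1],[[0,0,13],[0,0,0],1],[[0,0,13.5],[0,0,0],1],[[0,0,14],[0,0,0],1]]}}

```text
clock: 23.17
tool_pos: [0.4916, 0.1815, 0.1795]
orientation: [180.0, 0.0, 13.4]
force: [-0.3, 0.5, -7.0]
opening: 0.0238
gripper_force: 30.0
```

Emit:
{"api": "move_arm", "payload": {"motion": [[[0,0,0.3],[0,0,0],1],[[0,0,0.6],[0,0,0],1],[[0,0,0.9],[0,0,0],1],[[0,0,1.2],[0,0,0],1],[[0,0,1.5],[0,0,0],1],[[0,0,1.5],[0,0,0],1]]}}

```text
clock: 23.67
tool_pos: [0.4916, 0.1815, 0.178]
orientation: [180.0, 0.0, 13.4]
force: [0.0, 0.0, -6.9]
opening: 0.0237
gripper_force: 30.0
```

Not in contact yet; on down in small steps.

Emit:
{"api": "move_arm", "payload": {"motion": [[[0,0,0.3],[0,0,0],1],[[0,0,0.6],[0,0,0],1],[[0,0,0.9],[0,0,0],1],[[0,0,1.2],[0,0,0],1],[[0,0,1.2],[0,0,0],1]]}}

```text
clock: 24.08
tool_pos: [0.4917, 0.1815, 0.1769]
orientation: [-180.0, -0.0, 13.4]
force: [-0.7, -0.7, -6.2]
opening: 0.0238
gripper_force: 30.0
```

Emit:
{"api": "move_arm", "payload": {"motion": [[[0,0,0.3],[0,0,0],1],[[0,0,0.6],[0,0,0],1],[[0,0,0.9],[0,0,0],1],[[0,0,1.2],[0,0,0],1],[[0,0,1.2],[0,0,0],1]]}}

```text
clock: 24.5
tool_pos: [0.4918, 0.1815, 0.1767]
orientation: [-180.0, -0.1, 13.4]
force: [-3.3, -0.8, 5.6]
opening: 0.0239
gripper_force: 30.0
```

Emit:
{"api": "move_arm", "payload": {"motion": [[[0,0,-0.3],[0,0,0],1],[[0,0,-0.5],[0,0,0],1],[[0,0,-0.6],[0,0,0],1]]}}

```text
clock: 24.75
tool_pos: [0.4918, 0.1815, 0.1767]
orientation: [-180.0, -0.0, 13.4]
force: [-3.8, -0.7, 3.6]
opening: 0.024
gripper_force: 30.0
```

```bash
python3 fit.py 3 | head -1
```

```text
th,q [-0.00114776  0.0023083 ] amp 0.002577902649449239 0.00018135864118620494 [0.49183246 0.18154799 0.17669772] 24.9 [-1.79999004e+02 -3.02912420e-02  1.34329266e+01]
```

Emit:
{"api": "move_arm", "payload": {"motion": [[[-0.4,0,0],[0,0,0],1],[[-0.8,0,0],[0,0,0],1],[[-0.8,0,0],[0,0,0],1]]}}

```text
clock: 25.15
tool_pos: [0.4916, 0.1815, 0.1767]
orientation: [-180.0, -0.1, 13.4]
force: [-0.0, -0.1, 4.0]
opening: 0.0239
gripper_force: 30.0
```

Emit:
{"api": "move_arm", "payload": {"motion": [[[0,0,0],[0,0,0],0.6],[[0,0,0],[0,0,0],0.5],[[0,0,0],[0,0,0],0.3],[[0,0,0],[0,0,0],0.1],[[0,0,0],[0,0,0],0],[[0,0,0],[0,0,0],0],[[0,0,0],[0,0,0],0],[[0,0,0],[0,0,0],0],[[0,0,0],[0,0,0],0],[[0,0,0],[0,0,0],0]]}}

```text
clock: 25.98
tool_pos: [0.4909, 0.1813, 0.1763]
orientation: [-180.0, -0.0, 13.4]
force: [-0.4, -0.2, -0.3]
opening: 0.0841
gripper_force: 0.0
```

Released; move straight up and clear.

Emit:
{"api": "move_arm", "payload": {"motion": [[[0,0,-3],[0,0,0],0],[[0,0,-10],[0,0,0],0],[[0,0,-22],[0,0,0],0],[[0,0,-38],[0,0,0],0],[[0,0,-58],[0,0,0],0],[[0,0,-80],[0,0,0],0],[[0,0,-100],[0,0,0],0],[[0,0,-115],[0,0,0],0],[[0,0,-125],[0,0,0],0],[[0,0,-130],[0,0,0],0]]}}

```text
clock: 26.82
tool_pos: [0.4913, 0.1815, 0.3082]
orientation: [-179.9, -0.1, 13.4]
force: [-0.5, 0.1, 0.4]
opening: 0.0875
gripper_force: 0.0
```

```bash
python3 - <<'E'
from ang import *
from plant import ctrl
im=ctrl.snapshot("scene")["color"]; cv2.imwrite("pics/f.png",im)
print(meas(im,np.array([.4909,.1813,.1035]))[:3],ctrl.get_obs()["force"],ctrl.get_obs()["clock"])
E
```

```text
(array([-0.00259271, -0.00238938]), 28, np.float64(0.07222395870666633)) [ 0.72798427 -0.40950734  0.74432559] 26.8667
```

View pics/f.png

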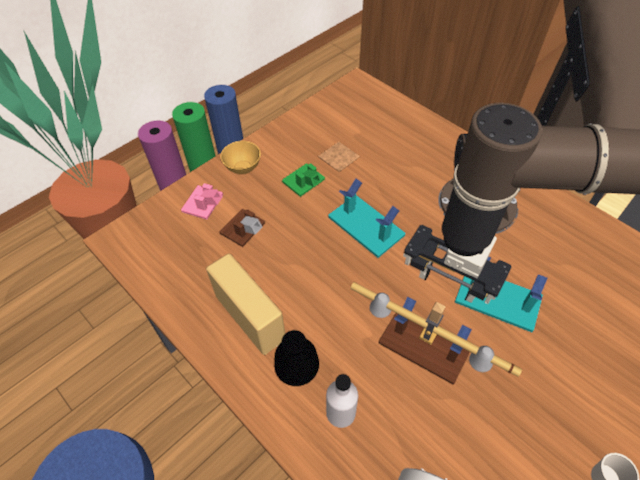

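The bar (ends at pixels (353,287) and (517,372)) lies level in both saddles with the handle upright at (434,318). The gripper is clear and the other things are unmoved.

```bash
python3 -c "
from plant import ctrl
print(ctrl.close_job())"
```

```text
the job is handed in; nothing more can be done
None
```

The bell bar rests level in both saddles of the dark wooden stand, let go and with the gripper clear. It first hung over them for over five seconds, 4.5 cm above its seat and swinging about 0.15°. I handed the job in at about 27 s.

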